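# Lock the mending wheel for painting

## Task

Lock the mending wheel so that it cannot turn while the cup on it is painted: with a fingertip, push the wheel round until the slot in its rim lines up with the locking bar, then push the bar by its upright stud fully home into the slot. This is done by pushing alone, so nothing is lifted; do not touch the cup in the jaws, and leave everything else on the bench where it is.

Things in the scene. Friction and masses are not known exactly. Their poses are not given: they have to be found in the camera images.
- wheel_axis (a point): (All sizes in mm.) Mending wheel: grey aluminium turntable, disc 210 dia, 12 thick, turning endlessly either way about a fixed upright axis on a heavy base. It drags lightly (0.11 N m) and stays where it is left. The point is on the axis at the disc's upper face, 57 above the bench; the jaws' steel sliders on it rise to 69 above the bench.
- slot_mouth (a point): The only slot in the disc's rim, open outwards and from above to below: 18 wide with parallel walls, flared to 29 at the mouth, running 37 radially inwards from the rim. The point is the middle of its mouth, 105 from the wheel axis, at the disc's upper face (57 above the bench). It lines up when it lies on the line from the wheel axis to the bar's stud.
- jaw_knob1 (a point): Black upright clamp knob on one of the three steel jaws that surround the cup, 18 dia; it stands from 69 to 103 above the bench, 80 from the wheel axis, and turns with the wheel; it is firm and may be pushed sideways to turn the wheel. The point is the middle of its top. Seen from above this one is 60 degrees counterclockwise from the slot.
- jaw_knob2 (a point): The same, opposite the slot (180 degrees from it).
- jaw_knob3 (a point): The same, 60 degrees clockwise from the slot (seen from above).
- bar_stud (a point): Upright steel stud on the locking bar, 16 dia, its top 92 above the bench; the point is the middle of its top. Pulled right back it stands 185 from the wheel axis; fully home 147, against the nearer of the bar's two guides. The guides are fixed, 32 wide, tops 65 above the bench, 124 to 138 and 198 to 210 from the axis. The bar drags with about 2.5 N and stays where it is left.
- bar_nose (a point): Tip of the locking bar: a level round steel bar, 14 dia, 140 long, centred 51 above the bench, pointing at the wheel axis, 73 from its stud to this tip, 67 from stud to tail. The nose tapers to 5 dia over 12, so it centres a slot that is a few mm off; the plain rim blocks it. Pulled right back the tip stands 7 clear of the rim.
- bar (a joint): Travel of the locking bar towards the wheel, m: 0 pulled right back (starts 0 to 0.005), 0.038 fully home.
- wheel (a joint): Turn of the wheel, rad, counterclockwise seen from above, endless: 0 (or any full turn) when the slot is in line with the bar.
- cup_middle (a point): White mended teacup with a red lacquer fill at the rim, loose, standing on the middle of the wheel between the three rubber-faced jaws; 67 dia at the rim, 55 high; its rim is 112 above the bench. The point is its centre, half-way up.
- wheel_base: Heavy dark cast base of the wheel, fixed to the bench. Origin on the wheel axis at the bench; x points from the axis along the bar to its stud, y level across it, z up.
- spare_cup: Bystander, to be left alone: white teacup, 67 dia x 55 high, near the bar; origin in the middle of its underside.
- lacquer_jar: Bystander, to be left alone: small amber jar with black cap, 52 dia x 62 high, near the bar; origin in the middle of its underside.
- brush: Bystander, to be left alone: slim lacquer brush lying on the bench, 190 long, 8 thick; origin in the middle of its underside.
- dish: Bystander, to be left alone: white shallow dish, 110 dia x 18 high; origin in the middle of its underside.
- tape_roll: Bystander, to be left alone: paper tape roll lying flat, 90 outer dia x 18 high; origin in the middle of its underside.
- bowl: Bystander, to be left alone: blue bowl, 110 dia x 55 high; origin in the middle of its underside.
- spatula: Bystander, to be left alone: spatula with wooden handle lying on the bench, 200 long; origin in the middle of its underside.

How it is judged:
On the way, in this order (a step that is already met when the one before it is completed fails the run):
1. the wheel's slot is brought in front of the bar, the bar not yet in it (y of slot_mouth in the frame of wheel_base between -0.011 and 0.011 m and x of slot_mouth in the frame of wheel_base above 0.08 m and value of joint bar below 0.022 m).
2. the bar is pushed home into the slot (y of slot_mouth in the frame of wheel_base between -0.005 and 0.005 m and x of slot_mouth in the frame of wheel_base above 0.08 m and value of joint bar above 0.034 m), for 0.2 s.
At the end, for the whole second after the job is handed in: The slot is in line with the bar (mouth within 5 mm of the bar's line), the bar is home in it (at least 34 of its 38 mm travel), and the cup stands upright (within 0.12 rad) and still on the wheel, within 10 mm of its axis (all of step 2 and linear speed of mended_cup below 0.02 m/s and horizontal distance between cup_middle and wheel_axis below 0.01 m and angle between cup_middle's own z axis and vertical below 0.12 rad and height (world z) of cup_middle between 0.078 and 0.092 m); the robot touches nothing.
It fails at once if the cup in the jaws is touched by the robot (contact force between any of the fingers, the arm and mended_cup above 0.5 N).
It fails at once if the cup is lifted, tipped or pushed off the wheel's middle (not (horizontal distance between cup_middle and wheel_axis below 0.015 m and angle between cup_middle's own z axis and vertical below 0.2 rad and height (world z) of cup_middle below 0.094 m)).
It fails at once if a bystander is moved by more than 25 mm or lifted (distance of any of spare_cup, lacquer_jar, brush, dish, tape_roll, bowl, spatula from where it was at the start of the episode above 0.025 m).
It also fails if it takes over 54 s, if anything falls off the work surface, if the arm or the gripper's body presses on something with over 40 N, if the wrist force passes 120 N, or if a joint passes its speed limit or range.

## Robot

A 7-joint arm with a two-finger parallel gripper is mounted at the origin on the work surface. World frame = base frame: x ahead of the robot, y to its left, z up, the work surface at z = 0. Lengths are in m, angles in rad, forces in N, time in s.
With the tool pointing down it reaches from about 0.35 to 0.775 m from the base axis. Payload 3.1 kg.
Tool frame: the origin (TCP) lies at the very end of the fingers, on their centre line; the grasp point (between the pads) lies robot.grip_depth behind it (robot.grip_depth is the distance from the TCP to the grasp point, in m); x points along the fingers, y is the direction in which the jaws open and shut, and the axes are right-handed (so a half turn about x gives the same grasp; the last joint's range is limited). The gripper opens to 85 mm and grips with 20 to 120 N. Pads are 22 mm wide; open, the fingers measure 114 mm over their backs; the gripper's body (76 mm by 85 mm) begins 54 mm behind the grasp point. The pads swing forward as they close: fully open they stand 13 mm farther back than shut.
Start: joints at [-1.327, 0.311, 0.014, 1.512, -0.004, 1.319, -0.027], TCP at [0.155, 0.528, 0.231] pointing down, gripper open.
Joint ranges: [-2.7, 2.7], [-0.3, 1.91], [-1.27, 1.3], [0.12, 2.57], [-1.44, 4.58], [0.2, 2.03], [-3.05, 3.05]. Speed limits (rad/s): [2.79, 2.79, 3.14, 3.14, 3.14, 3.14, 3.14].

## Interface

Orientations are given as a unit quaternion [x, y, z, w].
In Python, from station import robot, viewer gives the robot as it stands. The module is installed in compiled form; this text tells all that it offers.
- The arm moves only by the shell command python3 -m creep 'ROWS' [FORCE]. ROWS is JSON, a list of rows, each an object with "fingers": the opening, from 0 (shut) to 1 (fully open); "dp": the shift along the tool's x, y, z in mm, a list of three; "yaw": the turn about the tool's x in degrees. In form: [{"fingers": fingers, "dp": [dx, dy, dz], "yaw": yaw}, ...]. A call has 1 to 20 rows; each row shifts and turns the commanded pose from where the row before left it, along the tool's axes as they then stand; what a row does not reach is not made up. A row lasts 1/8 s, in which the tool goes at most 62.5 mm and 10.7 degrees, less where a joint would pass 70% of its speed; a pose out of reach is approached as far as the arm can. A call is refused whole if a number of a shift passes 62.5 or a number of a turn 10.7, either way. A call with a gripper value outside its range is refused whole. The fingers move at their own pace and stop on an object; FORCE is the grip in N (left out, the last holds). Time passes only in rows, so rows that do not move let the fingers close. It gives the time, the measured TCP pose, the force and the opening at its end, in the units of the state.
- robot.sense(): the state, without advancing time (a new reading comes with each control period).
- viewer.snapshot(name): name is "scene" or "top" or "wrist"; returns a dict with "img" (420x560x3 uint8, red, green, blue), "mtx" (3x3 intrinsics, pixels), "xyz" and "rotation" of the camera in the world; the wrist camera has in their place "mount" (4x4, takes a point from camera to tool coordinates, whose origin is the TCP and whose axes are the tool frame's). Camera axes: x right, y down, z forward; pixel columns grow to the right and rows downward; lengths in m; the calibration is good to about 2 mm. A picture is of the moment at which its call begins: read the wrist's pose just before it. There is no depth.
- robot.finish_job(): hands the job in, once; it reports no verdict.
The state is a dict: "clock": time; "qpos": joint angles; "dq": joint speeds; "effort": joint torques, N m; "ee_pos": TCP position; "orientation": TCP orientation; "contact_force": force on the tool from outside, world axes, zero at the start; "wrist_torque": the same for the moment, N m; "gripper_width": opening from 0.0 (shut) to 1.0 (fully open).
Only numpy, scipy, OpenCV 4.12 (cv2) and the standard library are available. Lean on these libraries where they do the work, as an engineer would, in place of code of your own. Each camera call takes 0.05 s, during which the arm holds its last target. There are 200 camera calls.

## Working session

There is one attempt and no reset: what is moved stays moved. The work goes in short steps, Python scripts to look and compute and a shell command to move; the robot and the scene stay as the last step left them, time stands still between calls to the robot, and variables do not carry over. Pictures are saved under pics/ and viewed, about 8 in all and at most 12, crops included, and the job is handed in when it is done.

```bash
mkdir -p pics
python3 - <<'E'
from station import robot, viewer
import cv2,numpy as np
s=robot.sense();print(s)
for n in("top","scene"):
    v=viewer.snapshot(n);print(n,v["mtx"],v["xyz"],v["rotation"]);cv2.imwrite(f"pics/{n}0.png",cv2.resize(v["img"][:,:,::-1],(784,588),interpolation=cv2.INTER_CUBIC))
    np.savez(f"{n}.npz",K=v["mtx"],t=v["xyz"],R=v["rotation"],img=v["img"])
E
```

```text
{'clock': 0.0, 'qpos': array([-1.32669952,  0.31175081,  0.01399509,  1.51310668, -0.00437388,
        1.31918788, -0.02718598]), 'dq': array([ 0.00109246,  0.00103028,  0.00032702,  0.00061781, -0.00115674,
       -0.00132601, -0.00026465]), 'effort': array([-1.39630338e-04, -3.79912734e+01,  1.45976711e-01, -2.30591547e+01,
        1.22248844e-02,  1.37515171e-02, -4.93208162e-06]), 'ee_pos': array([0.15484567, 0.5269718 , 0.23018726]), 'orientation': array([ 0.09981496,  0.69998183, -0.10152077,  0.69982565]), 'contact_force': array([-0.53144385, -0.166653  ,  0.94156856]), 'wrist_torque': array([-0.00911846, -0.02101727, -0.00327537]), 'gripper_width': 1.0007237794433086}
top [[522.7730482    0.         275.72913557]
 [  0.         522.7730482  203.87222877]
 [  0.           0.           1.        ]] [0.3858467  0.03063906 1.30150233] [ 0.71080277 -0.70086867  0.04178502 -0.04238567]
scene [[381.33967573   0.         278.14524786]
 [  0.         381.33967573 208.71561525]
 [  0.           0.           1.        ]] [1.0101807  0.26545547 0.95677948] [ 0.49993644  0.82640876 -0.22541032 -0.12768046]
```

View pics/top0.png

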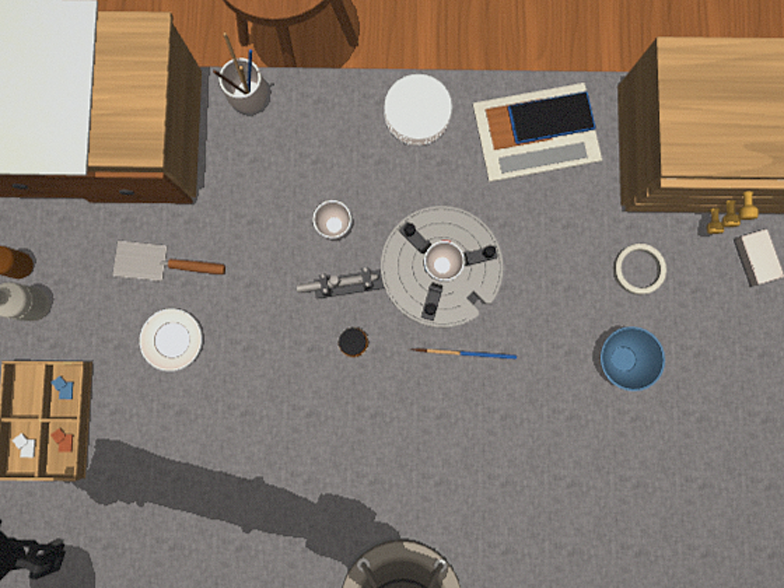

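View pics/scene0.png

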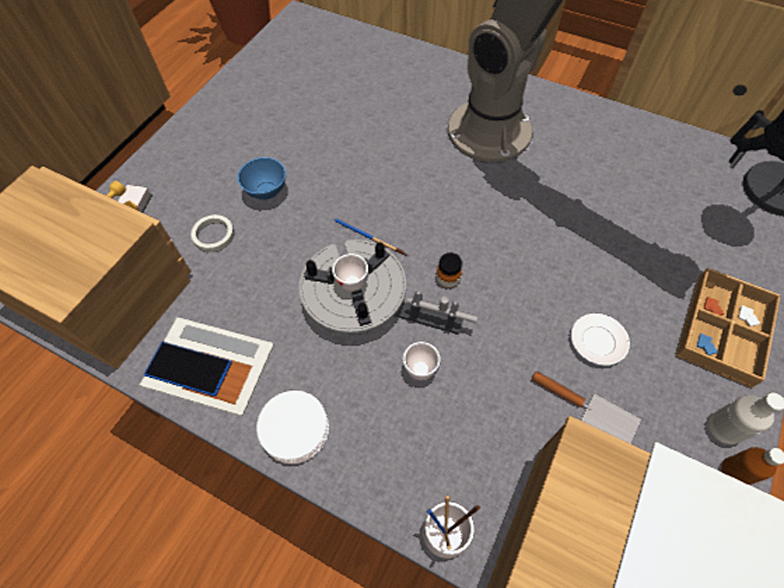

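The top view shows the wheel at about (441,266), the slot at lower right (478,300), knobs near (409,230), (490,252) and (430,309), and the bar to the left, with its guides near x=325 and x=370. I'll zoom in for the stud.

```bash
cat > h.py <<'E'
import numpy as np
from scipy.spatial.transform import Rotation as Ro
def cam(n):
    d=np.load(n+".npz");return d["K"],d["t"],Ro.from_quat(d["R"]).as_matrix(),d["img"]
def ray(n,uv,z):
    K,t,R,_=cam(n);d=R@np.linalg.solve(K,[*uv,1.]);return t+d*(z-t[2])/d[2]
def proj(n,p):
    K,t,R,_=cam(n);c=K@(R.T@(np.asarray(p)-t));return c[:2]/c[2]
E
python3 - <<'E'
from h import *;import cv2
i=cam("top")[3];cv2.imwrite("pics/c1.png",cv2.resize(i[135:245,205:365][:,:,::-1],(800,550),interpolation=cv2.INTER_CUBIC))
for n,u,z in [("axis",(441,266),.057),("slot",(474,301),.057),("k",(409,230),.103),("k",(490,252),.103),("k",(430,309),.103),("cuprim",(444,261),.112),("jar",(353,341),.06),("spare",(332,219),.05)]:
    print(n,ray("top",np.array(u)/1.4,z).round(4))
E
```

```text
axis [ 0.5697 -0.0612  0.057 ]
slot [ 0.5101 -0.1179  0.057 ]
k [ 0.6227 -0.0043  0.103 ]
k [ 0.5875 -0.139   0.103 ]
k [ 0.4913 -0.0401  0.103 ]
cuprim [ 0.5699 -0.062   0.112 ]
jar [0.4389 0.0873 0.06  ]
spare [0.6507 0.1284 0.05  ]
```

View pics/c1.png

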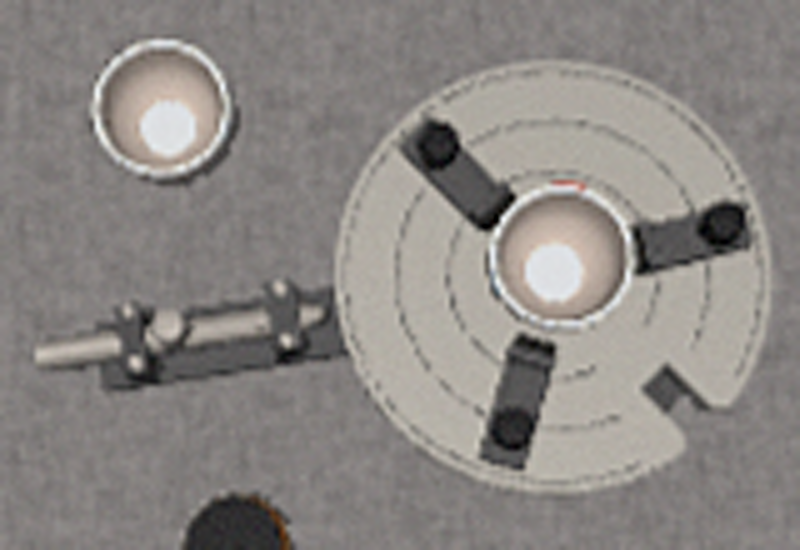

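The crop (5x) shows the stud top at (169,328), slot mouth (700,423), knobs at (438,143), (722,223) and (512,428), and the disc centre at about (554,277).

Run:
```python
from h import *
P={}
for n,u,z in [("axis",(554,277),.057),("slot",(700,423),.057),("kA",(438,143),.103),("kB",(722,223),.103),("kC",(512,428),.103),("stud",(169,328),.092),("nose",(325,312),.051),("tail",(38,355),.051)]:
    P[n]=ray("top",np.array([205,135])+(np.array(u)+.5)/5-.5,z)
ax=P["axis"]
for n,p in P.items():
    d=(p-ax)[:2];print(n,p.round(4),"r",np.hypot(*d).round(4),"ang",np.degrees(np.arctan2(d[1],d[0])).round(1))
k=(P["kA"]+P["kB"]+P["kC"])/3;print("knob mean",k)
s=__import__("station").robot.sense();print(Ro.from_quat(s["orientation"]).as_matrix().round(3))
```

```text
axis [ 0.5697 -0.0622  0.057 ] r 0.0 ang 0.0
slot [ 0.5002 -0.1323  0.057 ] r 0.0987 ang -134.8
kA [ 0.6253 -0.0044  0.103 ] r 0.0802 ang 46.1
kB [ 0.5894 -0.1366  0.103 ] r 0.077 ang -75.2
kC [ 0.4925 -0.0398  0.103 ] r 0.0804 ang 163.8
stud [0.538  0.1199 0.092 ] r 0.1848 ang 99.9
nose [0.552  0.0478 0.051 ] r 0.1114 ang 99.2
tail [0.5291 0.1857 0.051 ] r 0.2512 ang 99.3
knob mean [ 0.56902199 -0.06026467  0.103     ]
[[-0.     0.282  0.959]
 [-0.002  0.959 -0.282]
 [-1.    -0.002  0.   ]]
```

```bash
cat >> h.py <<'E'
AX=np.array([.569,-.0608]); PHI=99.6
def go(x,y,z,ang):
    from station import robot
    s=robot.sense();R=Ro.from_quat(s["orientation"]).as_matrix();p=s["ee_pos"]
    za=np.degrees(np.arctan2(R[1,2],R[0,2]))
    print("t",round(s["clock"],2),"p",p.round(4),"zang",za.round(1),"F",s["contact_force"].round(1),"w",round(s["gripper_width"],2))
    print("dp mm",(R.T@(np.array([x,y,z])-p)*1e3).round(1),"yaw",round(za-ang,1))
def pol(r,a): return AX+r*np.array([np.cos(np.radians(a)),np.sin(np.radians(a))])
E
python3 -c "
from h import *;from station import robot
print(robot.grip_depth);go(*pol(.08,66),.2,-24)"
```

```text
0.0187
t 0.1 p [0.1549 0.5271 0.2303] zang -16.4 F [-0.2  0.1  0.5] w 1.0
dp mm [  31.1 -368.   573.7] yaw 7.6
```

```bash
python3 -m creep '[{"fingers":0,"dp":[0,-13,20],"yaw":0},{"fingers":0,"dp":[2,-26,41],"yaw":0},{"fingers":0,"dp":[2,-26,41],"yaw":0},{"fingers":0,"dp":[2,-26,41],"yaw":0},{"fingers":0,"dp":[2,-26,41],"yaw":0},{"fingers":0,"dp":[2,-26,41],"yaw":0},{"fingers":0,"dp":[2,-26,41],"yaw":0},{"fingers":0,"dp":[2,-26,41],"yaw":0},{"fingers":0,"dp":[2,-26,41],"yaw":0},{"fingers":0,"dp":[2,-26,41],"yaw":0},{"fingers":0,"dp":[2,-26,41],"yaw":0},{"fingers":0,"dp":[2,-26,41],"yaw":0},{"fingers":0,"dp":[2,-26,41],"yaw":0},{"fingers":0,"dp":[2,-26,41],"yaw":0},{"fingers":0,"dp":[2,-17,21],"yaw":0},{"fingers":0,"dp":[0,0,0],"yaw":4},{"fingers":0,"dp":[0,0,0],"yaw":3.6},{"fingers":0,"dp":[0,0,0],"yaw":0},{"fingers":0,"dp":[0,0,0],"yaw":0}]'
python3 - <<'E'
from h import *;from station import viewer;import cv2
go(*pol(.08,66),.083,-24)
v=viewer.snapshot("wrist");print(v["mtx"],v["mount"]);cv2.imwrite("pics/w1.png",v["img"][:,:,::-1])
E
```

```text
clock: 2.48
ee_pos: [0.6018, 0.013, 0.203]
orientation: [0.146, 0.692, -0.146, 0.692]
contact_force: [-0.5, 0.1, 0.3]
gripper_width: -0.003
t 2.48 p [0.6018 0.013  0.203 ] zang -23.9 F [-0.5  0.1  0.3] w -0.0
dp mm [ 1.2e+02 -8.0e-01  1.0e-01] yaw 0.1
[[305.52339958   0.         276.96028746]
 [  0.         305.52339958 204.7272462 ]
 [  0.           0.           1.        ]] [[-6.22001182e-04 -3.29267340e-01  9.44236534e-01 -1.42990663e-01]
 [ 9.99999178e-01 -1.26380434e-03  2.18029245e-04  1.35404988e-03]
 [ 1.12154032e-03  9.44235893e-01  3.29267856e-01 -8.65747295e-02]
 [ 0.00000000e+00  0.00000000e+00  0.00000000e+00  1.00000000e+00]]
```

View pics/w1.png

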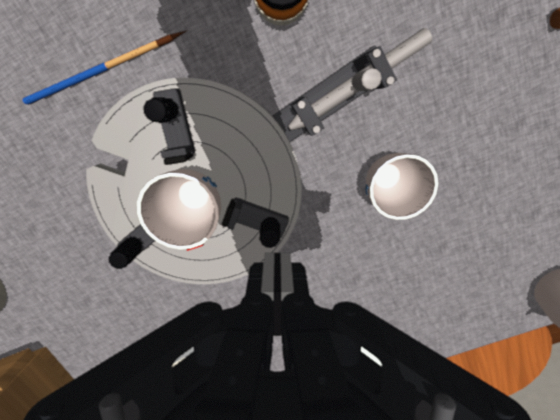

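The wrist view shows the knob A top at about (270,224), just ahead of the closed fingertips (277,260), the stud top at (371,78) and the slot on the left. I'll check these against my map.

```bash
cat >> h.py <<'E'
def wray(uv,z,s,v):
    T=np.array(v["mount"]);Rt=Ro.from_quat(s["orientation"]).as_matrix()
    o=s["ee_pos"]+Rt@T[:3,3];d=Rt@T[:3,:3]@np.linalg.solve(v["mtx"],[*uv,1.]);return o+d*(z-o[2])/d[2]
E
python3 - <<'E'
from h import *;from station import robot,viewer
s=robot.sense();v=viewer.snapshot("wrist")
for n,u,z in [("kA",(270,226),.103),("kC",(154,110),.103),("kB",(119,257),.103),("stud",(371,78),.092),("tip",(277,258),.2)]:
    p=wray(u,z,s,v);d=p[:2]-AX;print(n,p.round(4),np.hypot(*d).round(4),np.degrees(np.arctan2(d[1],d[0])).round(1))
E
```

```text
kA [0.6161 0.0017 0.103 ] 0.0782 53.0
kC [ 0.493  -0.0394  0.103 ] 0.0789 164.3
kB [ 0.5885 -0.1344  0.103 ] 0.0761 -75.2
stud [0.5393 0.1216 0.092 ] 0.1848 99.3
tip [0.5976 0.0164 0.2   ] 0.0823 69.6
```

Run:
```python
from h import *;from station import robot,viewer;import cv2
s=robot.sense();v=viewer.snapshot("wrist")
T=np.array(v["mount"]);Rt=Ro.from_quat(s["orientation"]).as_matrix()
im=cv2.resize(v["img"][170:300,200:360][:,:,::-1].copy(),(800,650),interpolation=cv2.INTER_CUBIC)
for p,c in [((.6253,-.0044,.103),(0,0,255)),((*pol(.08,45),.103),(0,255,0)),((*pol(.08,45),.069),(255,0,0)),(s["ee_pos"],(0,255,255))]:
    q=T[:3,:3].T@(Rt.T@(np.array(p)-s["ee_pos"])-T[:3,3]);q=v["mtx"]@q;q=q[:2]/q[2];print(q)
    cv2.circle(im,tuple(int(a) for a in ((q-[200,170])*5)),4,c,-1)
cv2.imwrite("pics/w2.png",im[:600])
```

```text
[268.03179746 237.3447345 ]
[268.33424509 237.52823214]
[269.23617594 222.60782222]
[274.44663521 269.49778433]
```

View pics/w2.png

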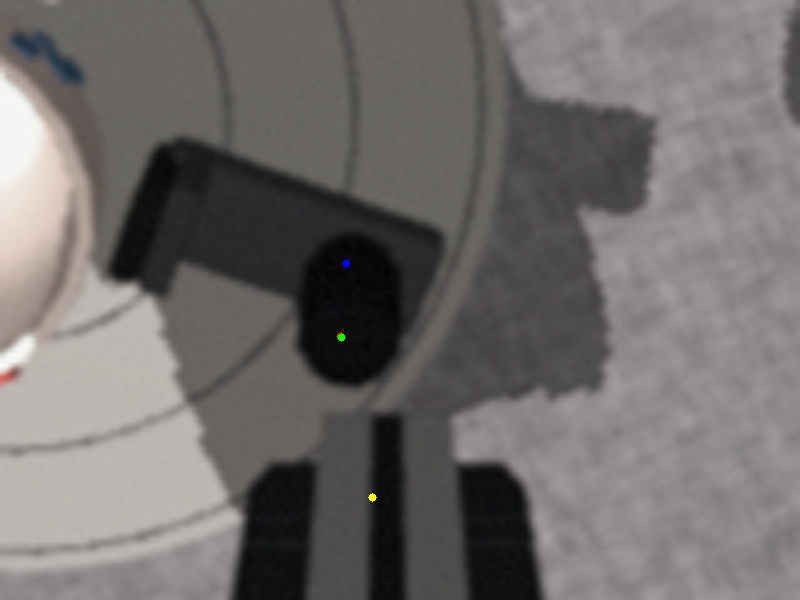

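The overlay puts the predicted knob top (green) on the knob, so the map holds; I had misread which end was the top. Next I descend, then push.

```bash
python3 -m creep '[{"fingers":0,"dp":[20,0,0],"yaw":0},{"fingers":0,"dp":[30,0,0],"yaw":0},{"fingers":0,"dp":[30,0,0],"yaw":0},{"fingers":0,"dp":[25,0,0],"yaw":0},{"fingers":0,"dp":[14,0,0],"yaw":0},{"fingers":0,"dp":[0,0,0],"yaw":0},{"fingers":0,"dp":[0,0,0],"yaw":0}]'; python3 -c "
from h import *;go(*pol(.08,61),.083,-29)
r=80
for th in(5,):
  import math;print(2*r*math.sin(math.radians(th/2)),[r*math.sin(math.radians(th)),-r*(1-math.cos(math.radians(th)))])"
```

```text
clock: 3.5
ee_pos: [0.6031, 0.0128, 0.0855]
orientation: [0.147, 0.691, -0.147, 0.693]
contact_force: [0.3, -0.2, 0.7]
gripper_width: 0.002
t 3.5 p [0.6031 0.0128 0.0855] zang -24.0 F [ 0.3 -0.2  0.7] w 0.0
dp mm [ 2.5 -1.4  5.8] yaw 5.0
6.97910197845376 [6.972459419812653, -0.3044241526603564]
```

```bash
python3 -m creep '[{"fingers":0,"dp":[0,-0.3,7],"yaw":5},{"fingers":0,"dp":[0,-0.3,7],"yaw":5},{"fingers":0,"dp":[0,-0.3,7],"yaw":5},{"fingers":0,"dp":[0,-0.3,7],"yaw":5},{"fingers":0,"dp":[0,-0.3,7],"yaw":5},{"fingers":0,"dp":[0,-0.3,7],"yaw":5},{"fingers":0,"dp":[0,-0.3,7],"yaw":5},{"fingers":0,"dp":[0,-0.3,7],"yaw":5},{"fingers":0,"dp":[0,-0.3,7],"yaw":5},{"fingers":0,"dp":[0,-0.3,7],"yaw":5},{"fingers":0,"dp":[0,-0.3,7],"yaw":5},{"fingers":0,"dp":[0,-0.3,7],"yaw":5},{"fingers":0,"dp":[0,0,0],"yaw":0}]'
python3 - <<'E'
from h import *;from station import viewer,robot;import cv2
go(*pol(.08,1),.083,-89)
d=robot.sense()["ee_pos"][:2]-AX;print(np.hypot(*d),np.degrees(np.arctan2(d[1],d[0])))
v=viewer.snapshot("top");cv2.imwrite("pics/t2.png",cv2.resize(v["img"][135:245,205:365][:,:,::-1],(800,550),interpolation=cv2.INTER_CUBIC))
E
```

```text
clock: 5.12
ee_pos: [0.6503, -0.0524, 0.0857]
orientation: [0.473, 0.525, -0.472, 0.527]
contact_force: [-1.1, 0.0, -0.0]
gripper_width: -0.003
t 5.12 p [ 0.6503 -0.0524  0.0857] zang -83.9 F [-1.1  0.  -0. ] w -0.0
dp mm [ 2.7 -2.1  6.8] yaw 5.1
0.08174451914653943 5.878835358355086
```

View pics/t2.png

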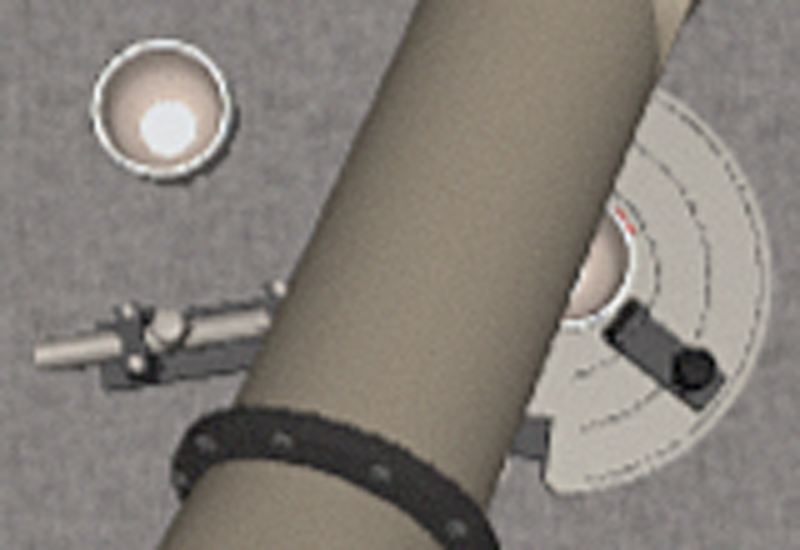

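The arm hides half the wheel. A knob (B) is visible at (693,368) in the crop, so I can get the angle from it.

Run:
```python
from h import *
p=ray("top",np.array([205,135])+(np.array((693,368))+.5)/5-.5,.103);d=p[:2]-AX;print(p,np.hypot(*d),np.degrees(np.arctan2(d[1],d[0])))
```

```text
[ 0.5214006  -0.12308637  0.103     ] 0.07839192905542854 -127.38715513385559
```

```bash
python3 -m creep '[{"fingers":0,"dp":[0,-0.4,7],"yaw":5},{"fingers":0,"dp":[0,-0.4,7],"yaw":5},{"fingers":0,"dp":[0,-0.4,7],"yaw":5},{"fingers":0,"dp":[0,-0.4,7],"yaw":5},{"fingers":0,"dp":[0,-0.4,7],"yaw":5},{"fingers":0,"dp":[0,-0.4,7],"yaw":5},{"fingers":0,"dp":[0,-0.4,7],"yaw":5},{"fingers":0,"dp":[0,-0.4,7],"yaw":5},{"fingers":0,"dp":[0,-0.4,7],"yaw":5},{"fingers":0,"dp":[0,-0.4,7],"yaw":5},{"fingers":0,"dp":[0,-0.4,7],"yaw":5},{"fingers":0,"dp":[0,-0.4,7],"yaw":5},{"fingers":0,"dp":[0,-0.4,7],"yaw":5},{"fingers":0,"dp":[0,-0.4,7],"yaw":5},{"fingers":0,"dp":[0,0,0],"yaw":0}]'
python3 - <<'E'
from h import *;from station import viewer,robot;import cv2
d=robot.sense()["ee_pos"][:2]-AX;print(np.hypot(*d),np.degrees(np.arctan2(d[1],d[0])))
v=viewer.snapshot("top");cv2.imwrite("pics/t3.png",cv2.resize(v["img"][135:245,205:365][:,:,::-1],(800,550),interpolation=cv2.INTER_CUBIC))
E
```

```text
clock: 7.05
ee_pos: [0.6034, -0.1323, 0.0848]
orientation: [0.689, 0.16, -0.689, 0.16]
contact_force: [0.3, 0.4, -0.3]
gripper_width: -0.001
0.0793557422111628 -64.29089212644948
```

View pics/t3.png

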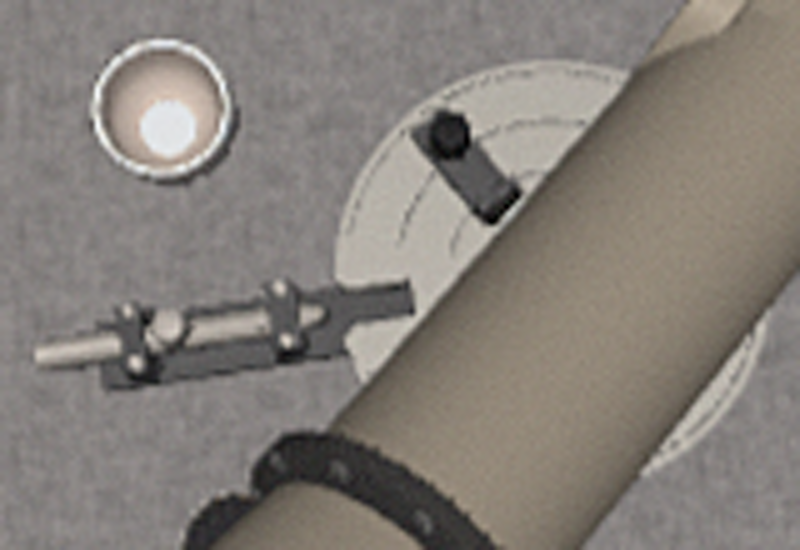

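The slot now faces the bar, with its inner end at (412,298) and its mouth around (345,312). Knob C is at (450,134).

Run:
```python
from h import *
for u,z in [((450,134),.103),((412,298),.057)]:
    p=ray("top",np.array([205,135])+(np.array(u)+.5)/5-.5,z);d=p[:2]-AX;print(p,np.hypot(*d),np.degrees(np.arctan2(d[1],d[0])))
```

```text
[ 0.62960815 -0.00991969  0.103     ] 0.07913376989842037 40.01333213484844
[0.55855375 0.00599938 0.057     ] 0.067611248069917 98.88806707686467
```

The slot sits at about 99–100° against the bar's 99.6°, so it is aligned. I'll back off and rise.

```bash
python3 -m creep '[{"fingers":0,"dp":[0,0,-5],"yaw":0},{"fingers":0,"dp":[0,0,-5],"yaw":0},{"fingers":0,"dp":[-25,0,0],"yaw":0},{"fingers":0,"dp":[-40,0,0],"yaw":0},{"fingers":0,"dp":[-40,0,0],"yaw":-5},{"fingers":0,"dp":[-20,0,0],"yaw":-10},{"fingers":0,"dp":[0,0,0],"yaw":-10},{"fingers":0,"dp":[0,0,0],"yaw":-10},{"fingers":0,"dp":[0,0,0],"yaw":-10},{"fingers":0,"dp":[0,0,0],"yaw":-10},{"fingers":0,"dp":[0,0,0],"yaw":-10},{"fingers":0,"dp":[0,0,0],"yaw":-8},{"fingers":0,"dp":[0,0,0],"yaw":0}]'; python3 -c "
from h import *;go(*pol(.213,99.6),.2,-80.4)"
```

```text
clock: 8.72
ee_pos: [0.6129, -0.1275, 0.2094]
orientation: [0.46, 0.538, -0.459, 0.538]
contact_force: [-0.7, -0.9, 0.9]
gripper_width: -0.001
t 8.72 p [ 0.6129 -0.1275  0.2094] zang -81.0 F [-0.7 -0.9  0.9] w -0.0
dp mm [   9.5  -35.3 -285.7] yaw -0.6
```

```bash
python3 -m creep '[{"fingers":0,"dp":[1,-2,-20],"yaw":-0.6},{"fingers":0,"dp":[1,-5,-40],"yaw":0},{"fingers":0,"dp":[1,-5,-40],"yaw":0},{"fingers":0,"dp":[1,-5,-40],"yaw":0},{"fingers":0,"dp":[1,-5,-40],"yaw":0},{"fingers":0,"dp":[1,-5,-40],"yaw":0},{"fingers":0,"dp":[1,-5,-40],"yaw":0},{"fingers":0,"dp":[1,-2,-23],"yaw":0},{"fingers":0,"dp":[0,0,0],"yaw":0},{"fingers":0,"dp":[0,0,0],"yaw":0}]'
python3 - <<'E'
from h import *;from station import viewer,robot;import cv2
go(*pol(.213,99.6),.078,-80.4)
s=robot.sense();v=viewer.snapshot("wrist");T=np.array(v["mount"]);Rt=Ro.from_quat(s["orientation"]).as_matrix()
im=v["img"][:,:,::-1].copy()
for p,c in [((*pol(.185,99.6),.092),(0,0,255)),((*pol(.105,99.6),.057),(0,255,0)),((*pol(.068,99.6),.057),(0,255,0)),((*AX,.057),(255,0,0))]:
    q=T[:3,:3].T@(Rt.T@(np.array(p)-s["ee_pos"])-T[:3,3]);q=v["mtx"]@q;q=q[:2]/q[2];cv2.circle(im,tuple(int(round(a)) for a in q),1,c,-1);print(q)
cv2.imwrite("pics/w3.png",cv2.resize(im[:300,120:520],(800,600),interpolation=cv2.INTER_CUBIC))
E
```

```text
clock: 9.98
ee_pos: [0.5325, 0.1438, 0.2015]
orientation: [0.457, 0.539, -0.457, 0.54]
contact_force: [0.5, -0.9, 0.8]
gripper_width: -0.002
t 9.97 p [0.5325 0.1438 0.2015] zang -80.5 F [ 0.5 -0.9  0.8] w -0.0
dp mm [123.5   1.8  -5.3] yaw -0.1
[279.70118078 227.64119321]
[279.42224137 282.07975147]
[279.44651549 310.17526021]
[279.48693405 356.95676363]
```

View pics/w3.png

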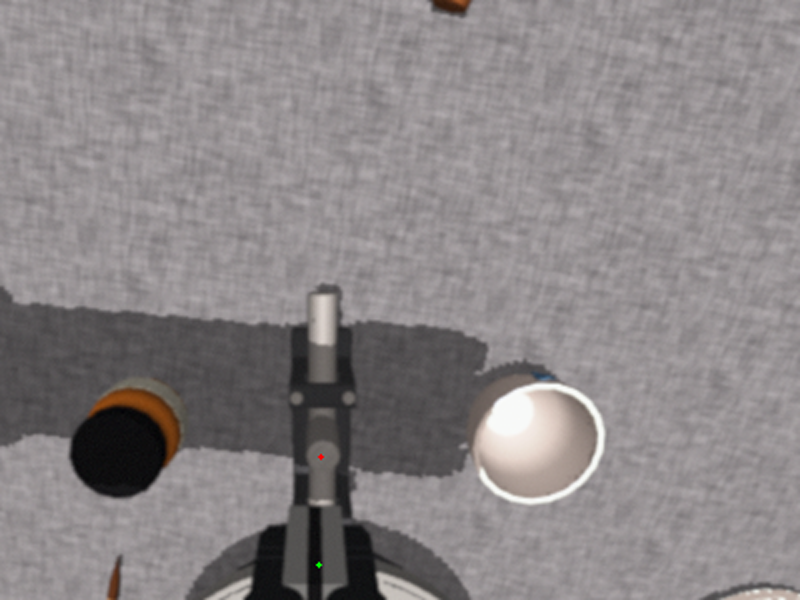

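The predicted stud (red) falls on the stud top. I'll move 7 mm further back, then descend behind the stud.

```bash
python3 -m creep '[{"fingers":0,"dp":[10,1.5,-7],"yaw":0},{"fingers":0,"dp":[25,0,0],"yaw":0},{"fingers":0,"dp":[30,0,0],"yaw":0},{"fingers":0,"dp":[30,0,0],"yaw":0},{"fingers":0,"dp":[20,0,0],"yaw":0},{"fingers":0,"dp":[7,0,0],"yaw":0},{"fingers":0,"dp":[0,0,0],"yaw":0},{"fingers":0,"dp":[0,0,0],"yaw":0}]'; python3 -c "
from h import *;go(*pol(.165,99.6),.078,-80.4)"
```

```text
clock: 11.02
ee_pos: [0.5332, 0.1528, 0.0802]
orientation: [0.457, 0.54, -0.456, 0.541]
contact_force: [-0.2, -0.0, -0.2]
gripper_width: 0.0
t 11.03 p [0.5332 0.1528 0.0802] zang -80.4 F [-0.2 -0.  -0.2] w 0.0
dp mm [ 2.2 -0.3 51.6] yaw 0.0
```

```bash
python3 -m creep '[{"fingers":0,"dp":[0,0,4],"yaw":0},{"fingers":0,"dp":[0,0,4],"yaw":0},{"fingers":0,"dp":[0,0,4],"yaw":0},{"fingers":0,"dp":[0,0,4],"yaw":0},{"fingers":0,"dp":[0,0,4],"yaw":0},{"fingers":0,"dp":[0,0,3],"yaw":0},{"fingers":0,"dp":[0,0,3],"yaw":0},{"fingers":0,"dp":[0,0,0],"yaw":0}]'; python3 -c "
from h import *;go(*pol(.165,99.6),.078,-80.4)"
```

```text
clock: 12.02
ee_pos: [0.5367, 0.1268, 0.0794]
orientation: [0.456, 0.54, -0.456, 0.54]
contact_force: [-0.4, 1.8, 1.6]
gripper_width: -0.0
t 12.03 p [0.5367 0.1268 0.0794] zang -80.4 F [-0.4  1.8  1.6] w -0.0
dp mm [ 1.4  0.5 25.3] yaw 0.0
```

```bash
python3 -m creep '[{"fingers":0,"dp":[0,0,3],"yaw":0},{"fingers":0,"dp":[0,0,3],"yaw":0},{"fingers":0,"dp":[0,0,3],"yaw":0},{"fingers":0,"dp":[0,0,3],"yaw":0},{"fingers":0,"dp":[0,0,3],"yaw":0},{"fingers":0,"dp":[0,0,3],"yaw":0},{"fingers":0,"dp":[0,0,3],"yaw":0},{"fingers":0,"dp":[0,0,0],"yaw":0}]'; python3 -c "
from h import *;go(*pol(.165,99.6),.078,-80.4)"; python3 -m creep '[{"fingers":0,"dp":[0,0,2],"yaw":0},{"fingers":0,"dp":[0,0,1],"yaw":0},{"fingers":0,"dp":[0,0,1],"yaw":0},{"fingers":0,"dp":[0,0,0],"yaw":0}]'
```

```text
clock: 13.02
ee_pos: [0.5403, 0.1056, 0.0793]
orientation: [0.456, 0.54, -0.457, 0.54]
contact_force: [0.3, 0.8, 0.5]
gripper_width: -0.0
t 13.03 p [0.5403 0.1056 0.0793] zang -80.4 F [0.3 0.8 0.5] w -0.0
dp mm [1.3 0.6 3.9] yaw -0.0
clock: 13.52
ee_pos: [0.5408, 0.1025, 0.0793]
orientation: [0.456, 0.54, -0.456, 0.54]
contact_force: [0.4, 2.1, 0.8]
gripper_width: -0.005
```

Force is still only the drag, so I'll push on until it rises at the stop.

```bash
python3 -m creep '[{"fingers":0,"dp":[0,0,1],"yaw":0},{"fingers":0,"dp":[0,0,1],"yaw":0},{"fingers":0,"dp":[0,0,0],"yaw":0}]';python3 -m creep '[{"fingers":0,"dp":[0,0,1],"yaw":0},{"fingers":0,"dp":[0,0,1],"yaw":0},{"fingers":0,"dp":[0,0,0],"yaw":0}]'
```

```text
clock: 13.9
ee_pos: [0.5411, 0.1007, 0.0793]
orientation: [0.456, 0.54, -0.456, 0.54]
contact_force: [-0.3, 2.1, 1.7]
gripper_width: -0.001
clock: 14.28
ee_pos: [0.5411, 0.1005, 0.0793]
orientation: [0.456, 0.541, -0.455, 0.54]
contact_force: [-0.5, 5.8, 2.4]
gripper_width: -0.002
```

```bash
python3 -m creep '[{"fingers":0,"dp":[0,0,1.5],"yaw":0},{"fingers":0,"dp":[0,0,1.5],"yaw":0},{"fingers":0,"dp":[0,0,0],"yaw":0},{"fingers":0,"dp":[0,0,0],"yaw":0}]'; python3 -m creep '[{"fingers":0,"dp":[0,0,-7],"yaw":0},{"fingers":0,"dp":[0,0,-10],"yaw":0},{"fingers":0,"dp":[-15,0,-3],"yaw":0},{"fingers":0,"dp":[-35,0,0],"yaw":0},{"fingers":0,"dp":[-35,0,0],"yaw":0},{"fingers":0,"dp":[-35,0,0],"yaw":0},{"fingers":0,"dp":[0,-30,-40],"yaw":0},{"fingers":0,"dp":[0,-30,-40],"yaw":0},{"fingers":0,"dp":[0,-30,-40],"yaw":0},{"fingers":0,"dp":[0,-20,-40],"yaw":0},{"fingers":0,"dp":[0,0,-40],"yaw":0},{"fingers":0,"dp":[0,0,0],"yaw":0},{"fingers":0,"dp":[0,0,0],"yaw":0}]'
python3 - <<'E'
from station import viewer;import cv2
v=viewer.snapshot("top");cv2.imwrite("pics/t4.png",cv2.resize(v["img"][135:245,205:365][:,:,::-1],(800,550),interpolation=cv2.INTER_CUBIC))
E
```

```text
clock: 14.78
ee_pos: [0.5411, 0.1004, 0.0794]
orientation: [0.457, 0.543, -0.454, 0.539]
contact_force: [-1.6, 9.7, 3.4]
gripper_width: -0.004
clock: 16.4
ee_pos: [0.3976, 0.2927, 0.1999]
orientation: [0.457, 0.539, -0.457, 0.54]
contact_force: [-0.2, -0.4, -0.4]
gripper_width: -0.001
```

View pics/t4.png

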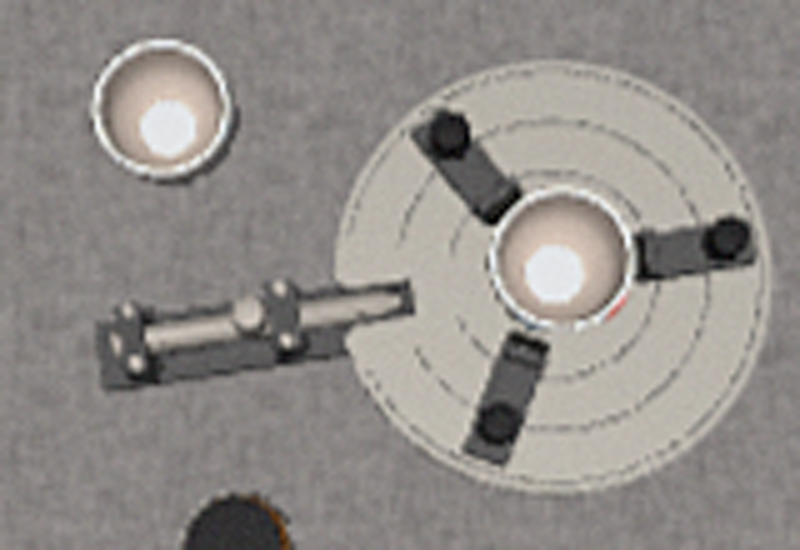

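The picture shows the bar deep in the slot, with its nose tip near (400,298) and its stud at (250,314), against the near guide. That is about 38 mm of travel. The cup is centred and the neighbours are unmoved.

```bash
python3 -c "
from station import robot;print(robot.finish_job())"
```

```text
the job is handed in; nothing more can be done
None
```

The wheel is locked: the bar is fully home in the slot, and I handed the job in at about 16.5 s of the 54 s allowed.

- **Turning the wheel:** With shut fingers I pushed one clamp knob clockwise through about 125°. The slot then measured 99–100°, against 99.6° for the bar's line (within about 1 mm at the rim).
- **Pushing the bar:** I pushed the stud until it stopped moving. The force rose from about 2 N of drag to about 10 N while the finger stood still.
- **Last checks:** In the final picture the stud had moved about 38 mm and stood against the near guide, with the nose deep in the slot. The cup sat in the middle of the jaws. The spare cup and jar had not moved; the other bystanders were outside that picture, and the arm did not go near them. The arm was clear, with forces near zero.
- **Disagreement:** One early wrist-camera reading put the pushed knob 8° off. I had picked the wrong end of the knob, and overlaying the predicted position on the picture settled it. No check failed.

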